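# Set the stroke and fit the agitator of a soil sieve

### The job

Get the soil sieve ready: first pull the stroke gauge on its side, the one with the round knob, out until the long line on its blade is level with the mouth of the channel, and let go; it stays there. Then take the four-paddle agitator by its wooden grip, put its nose into the hub in the middle of the sieve, turn it until its splines drop into the slots, and push it fully home against the ejector spring. Finish still holding it by the grip and pressing it home, upright, so that I can put the locking pin in, and leave the other things on the bench where they are.

Things in the scene. Friction and masses are not known exactly. Their poses are not given: they have to be found in the camera images.
- sieve: Aluminium soil sieve, fixed: square open-topped frame 300 x 300 mm on four legs, wire mesh floor 60 mm and rim 109 mm above the bench, drive hub in the middle. Origin: its centre at bench level; its -x side faces roughly towards the robot. Outside its -y wall: the stroke gauge (knob top 136 mm up) and, from 140 to 300 mm in +x, a hand lever leaning up and away, 240 mm high.
- stroke_slide (a joint): How far the stroke gauge's blade is pulled out of its channel, in m (0 to 0.065; starts at 0 to 0.012), along the sieve's -x direction. At 0.040 the long line on the blade is level with the channel's mouth. Pulling works against a spring (1.2 to 5 N, growing) and a friction brake of 6 N, which keeps it where it is let go.
- slide_knob (a point): Grip point of the gauge's pull knob: on the axis of an upright aluminium cylinder 18 mm in diameter, 32 mm tall, 12 mm below its top; moves with the blade, whose top lies 20 mm below (104 mm above the bench). Blade in: 40 mm outside the mouth. The sieve's wall is 35 mm to the +y side, its rim no more than 5 mm above the blade. Axes are the sieve's.
- slide_mark (a point): Middle of the long line engraved across the blade (28 mm long, 2.6 mm thick; short lines every 10 mm), on the blade's top. At the start it lies 28 to 40 mm inside the mouth, visible from above between the channel's side rails. Axes are the sieve's.
- gauge_mouth (a point): Middle of the mouth of the gauge's channel at the height of the blade's top (104 mm): under the front (-x) edge of the dark index bar, 10 mm long, that bridges the channel; the bar's top is 116 mm above the bench. Axes are the sieve's.
- hub_mouth (a point): Centre of the top of the drive hub, an octagonal steel boss 48 mm across, 111 mm above the bench. Its x and y axes lie along four slots, 9 mm wide, 46 mm deep and open outwards, that cross in a bore 12.7 mm wide; they start at any angle. The hub turns only stiffly (0.8 N m). In the bore an ejector pin, top 31 mm down, goes down 11 mm: 7 N at first, 11 N with the agitator home.
- agitator: Agitator, 0.24 to 0.38 kg, 141 mm tall, 198 mm across: four arms in a cross (along x and y, at 52 to 60 mm), each with a hanging paddle; it stands upright on these. Origin: on the stem axis at the paddles' feet; z up the stem. Home in the hub, the origin is 46 mm below hub_mouth and the paddles clear the mesh by about 5 mm; unpressed, the ejector lifts it 9 mm.
- agitator_grip (a point): Grip point on the stem axis in the flat wooden grip (40 mm along x, 14 mm thick along y), 126 mm above the agitator's origin, 15 mm below the grip's top. 21 mm below it is the top of a press flange 56 mm in diameter, 5 mm thick, on which fingertips may push. Below that a stem 16 mm in diameter. Axes are the agitator's.
- agitator_nose (a point): Tip of the pilot nose (10 mm in diameter, tapered end), on the stem axis 6 mm above the agitator's origin. Four splines, a cross along x and y 32 mm wide and 6 mm thick with rounded lower edges, run from 16 to 40 mm above this tip; at 40 mm is the shoulder, 44 mm in diameter, that seats on the hub. They mesh at each quarter turn, within about 6 degrees.
- pot_tray: Blue silicone pot tray 235 x 235 x 26 mm lying under the sieve's mesh. Origin: centre of its underside. To be left alone.
- pot_a: Tan terracotta pot, empty, 92 mm across the rim, 80 mm tall. Origin: centre of its underside. To be left alone.
- pot_b: Tan terracotta pot, empty, 100 mm across the rim, 86 mm tall. Origin: centre of its underside. To be left alone.
- trowel: Wooden-handled stainless trowel lying on the bench, 290 mm long along x, blade 66 to 85 mm wide towards +x. Origin: on the bench near its middle. To be left alone.
- feed_jar: Amber glass jar with a grey cap, 72 mm in diameter, 110 mm tall. Origin: centre of its underside. To be left alone.
- twine_spool: Cork-coloured spool 64 mm in diameter, 62 mm tall. Origin: centre of its underside. To be left alone.
- bench_brush: Wooden bench brush, 265 mm long along x, 43 mm tall, standing on its bristles. Origin: on the bench near its middle. To be left alone.
Mind the look-alikes: they are no part of the job. Leave any red look-alike of the agitator alone.

How it is judged (in metres and radians):
On the way, in this order (a step that is already met when the one before it is completed fails the run):
1. the stroke gauge stands with its long line at the mouth of the channel (pulled out 40 mm, within 4 mm) (value of joint stroke_slide between 0.036 and 0.044 m), for 0.3 s.
2. the agitator's splines have dropped into the hub's slots while the gripper holds it (z of agitator in the frame of hub_mouth below -0.028 m and horizontal distance between agitator and hub_mouth below 0.006 m and contact force between the fingers and agitator above 1 N), for 0.1 s.
At the end, for the whole second after the job is handed in: The gripper, on the wooden grip (grasp point within 30 mm of its grip point, over 3 N), presses the agitator home: shoulder within 2.5 mm of the hub's top, axis within 5 mm of the hub's and 0.08 rad of upright; the gauge still stands at 36 to 44 mm (all of step 1 and z of agitator in the frame of hub_mouth between -0.05 and -0.0435 m and horizontal distance between agitator and hub_mouth below 0.005 m and angle between agitator's own z axis and vertical below 0.08 rad and contact force between the fingers and agitator above 3 N and distance between the grasp point and agitator_grip below 0.03 m); the arm keeps its last pose, push and grip.
It fails at once if another thing on the bench was shifted by more than 30 mm (distance of any of pot_tray, pot_a, pot_b, trowel, feed_jar, twine_spool, bench_brush from where it was at the start of the episode above 0.03 m).
It also fails if it takes over 58 s, if anything falls off the work surface, if the arm or the gripper's body presses on something with over 40 N, if the wrist force passes 120 N, or if a joint passes its speed limit or range.

### The arm

A 6-joint arm with a two-finger parallel gripper is mounted at the origin on the work surface. World frame = base frame: x ahead of the robot, y to its left, z up, the work surface at z = 0. Lengths are in mm, angles in rad, forces in N, time in s.
With the tool pointing down it reaches from about 300 to 775 mm from the base axis. Payload 14.6 kg.
Tool frame: the origin (TCP) lies midway between the tips of the shut fingers; the grasp point (between the pads) lies 19 mm behind it (pinch_z is the distance from the TCP to the grasp point, in mm); z points along the fingers, y is the direction in which the jaws open and shut (so a half turn about z gives the same grasp; the last joint's range is limited). The gripper opens to 94 mm and grips with 3 to 60 N. Pads are 16 mm wide; open, the fingers measure 119 mm over their backs; the gripper's body (75 mm by 177 mm) begins 78 mm behind the grasp point.
Start: joints at [1.058, 0.3, 1.521, -0, 1.321, -0.067], TCP at [237.145, 496.237, 205.446] pointing down, gripper open.
Joint ranges: [-3.03, 3.03], [-0.79, 2.21], [0.23, 2.52], [-1.04, 4.18], [0, 3.07], [-2.55, 2.55]. Speed limits (rad/s): [2.22, 2.22, 2.57, 3.14, 3.14, 3.14].

### API

Orientations are given as [roll, pitch, yaw] about the fixed x, y, z axes, in that order (R = Rz(yaw) Ry(pitch) Rx(roll)).
In Python, from cell import read_state, camera, sign_off, pinch_z gives the robot as it stands. The module is installed in compiled form; this text tells all that it offers.
- The arm moves only by the tool servo_tool, never from a script. Its argument "series" is a list of rows, each a list of 6 numbers: the shift along the tool's x, y, z in cm, then the turn, a rotation vector about the tool's x, y, z in rad. In form: [[tx, ty, tz, rx, ry, rz], ...]. A call has exactly 10 rows; each row is the pose to reach, as a shift and turn from the pose commanded when the call began, along the tool's axes at that moment; what a row does not reach only later rows make up. A row lasts 1/12 s, in which the tool goes at most 41.7 mm and 7.16 degrees, less where a joint would pass 70% of its speed; a pose out of reach is approached as far as the arm can. A call with a gripper value outside its range is refused whole. "gripper" is the finger opening in cm, from 0 to 9.4, set as the call begins (left out, the last holds). The fingers move at their own pace and stop on an object; "grip_force" is the grip in N (left out, the last holds). Time passes only in rows, so rows that repeat a pose let the fingers close, or fill a call up. It gives the time, the measured TCP pose, the force and the opening at its end, in the units of the state.
- read_state(): the state, without advancing time (a new reading comes with each control period).
- camera(name): name is "scene" or "side" or "wrist"; returns a dict with "pixels" (480x640x3 uint8, red, green, blue), "fx", "fy", "cx", "cy" (pixels), "pose" (4x4, takes a point from camera to world coordinates); the wrist camera has in their place "mount" (4x4, takes a point from camera to tool coordinates, whose origin is the TCP and whose axes are the flange's). Camera axes: x right, y down, z forward; pixel columns grow to the right and rows downward; lengths in mm; the calibration is good to about 2 mm. A picture is of the moment at which its call begins: read the wrist's pose just before it. There is no depth.
- sign_off(): hands the job in, once; it reports no verdict.
The state is a dict: "clock": time; "joints": joint angles; "qd": joint speeds; "effort": joint torques, N m; "eef_pos": TCP position; "eef_rot": TCP orientation; "wrist_force": force on the tool from outside, world axes, zero at the start; "moment": the same for the moment, N m; "finger_gap": finger opening in mm.
Only numpy, scipy, OpenCV 4.12 (cv2) and the standard library are available. Lean on these libraries where they do the work, as an engineer would, in place of code of your own. Each camera call takes 0.05 s, during which the arm holds its last target.

## Working session

There is one attempt and no reset: what is moved stays moved. The work goes in short steps, Python scripts to look and compute and a tool call to move; the robot and the scene stay as the last step left them, time stands still between calls to the robot, and variables do not carry over. Pictures are saved under pics/ and viewed, and the job is handed in when it is done.

Besides the shell and the picture viewer there is one more tool, called after "Emit:" as name(argument=value, ...) on one line, values as JSON. servo_tool: Moves the arm, as the interface text tells. Its arguments: {"type":"object","properties":{"series":{"type":"array"},"gripper":{"type":"number"},"grip_force":{"type":"number"}},"required":["series"]}

```bash
mkdir -p pics
cat > h.py <<'E'
import numpy as np, cv2
from cell import read_state, camera, sign_off, pinch_z
from scipy.spatial.transform import Rotation as R
def snap(n,f):
    c=camera(n); cv2.imwrite('pics/'+f,cv2.cvtColor(c['pixels'],cv2.COLOR_RGB2BGR)); return c
def tool(s):
    T=np.eye(4); T[:3,:3]=R.from_euler('xyz',s['eef_rot']).as_matrix(); T[:3,3]=s['eef_pos']; return T
E
python3 - <<'E'
from h import *
import pickle
s=read_state(); print(s, pinch_z if not callable(pinch_z) else pinch_z())
for n in ['scene','side','wrist']:
    c=snap(n,n+'0.png'); print(n,c['fx'],c['cx'],c['cy'],np.round(c.get('pose',c.get('mount')),3).tolist())
    pickle.dump((c,s),open(n+'0.pkl','wb'))
E
```

```text
{'clock': 0.0, 'joints': array([ 1.05836288e+00,  3.00472225e-01,  1.52155680e+00, -1.50948857e-05,
        1.32068974e+00, -6.66062348e-02]), 'qd': array([-7.79211101e-04, -1.75622487e-05,  1.33419229e-03, -1.62029001e-04,
        1.08363155e-03, -1.28637548e-04]), 'effort': array([-6.82672344e-04, -5.31815636e+01, -3.52731371e+01,  7.06981332e-02,
        2.45117967e-02, -6.34470712e-05]), 'eef_pos': array([237.04865042, 496.01661443, 204.8959826 ]), 'eef_rot': array([-3.14046807e+00, -6.03619555e-05,  2.69576915e+00]), 'wrist_force': array([ 0.36617758, -0.04065653,  0.60975927]), 'moment': array([ 0.0344072 , -0.02167642, -0.00697929]), 'finger_gap': 94.27699384418935} 18.8
scene 489.67243742631115 316.55931839584684 238.43892002588512 [[0.616, 0.48, -0.624, 1455.79], [0.787, -0.37, 0.493, -741.9], [0.006, -0.795, -0.606, 999.089], [0.0, 0.0, 0.0, 1.0]]
side 457.05205236955067 317.67131005826207 240.70773230427912 [[0.754, -0.449, 0.479, -20.206], [-0.656, -0.52, 0.546, -617.994], [0.004, -0.726, -0.687, 911.363], [0.0, 0.0, 0.0, 1.0]]
wrist 415.577309463561 327.2185976009938 238.7983636719038 [[-0.0, -0.968, -0.25, 72.565], [1.0, -0.001, 0.001, -0.073], [-0.001, -0.25, 0.968, -179.077], [0.0, 0.0, 0.0, 1.0]]
```

View pics/scene0.png

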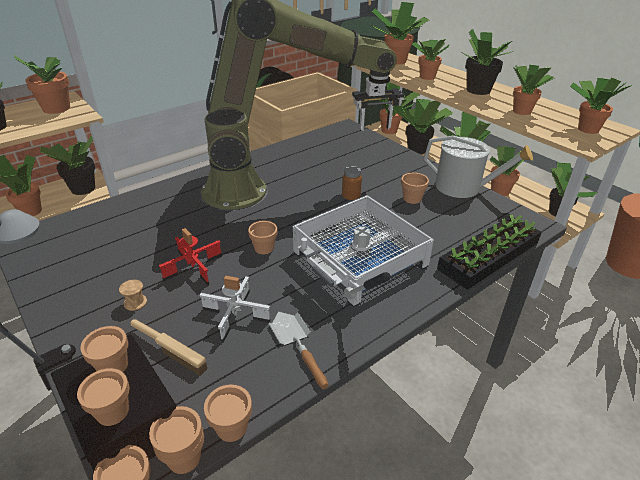

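View pics/side0.png

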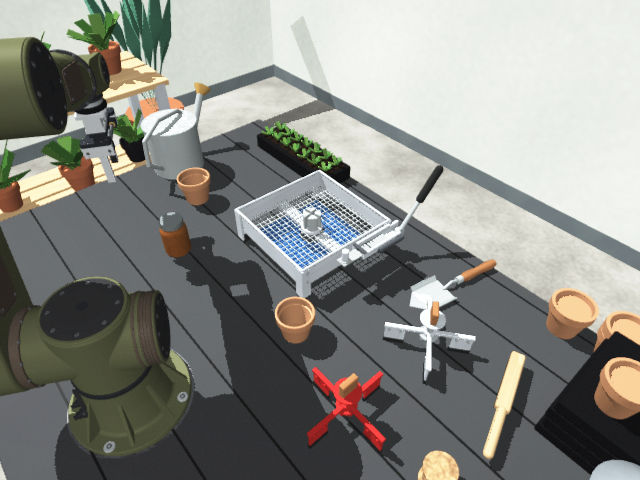

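View pics/wrist0.png

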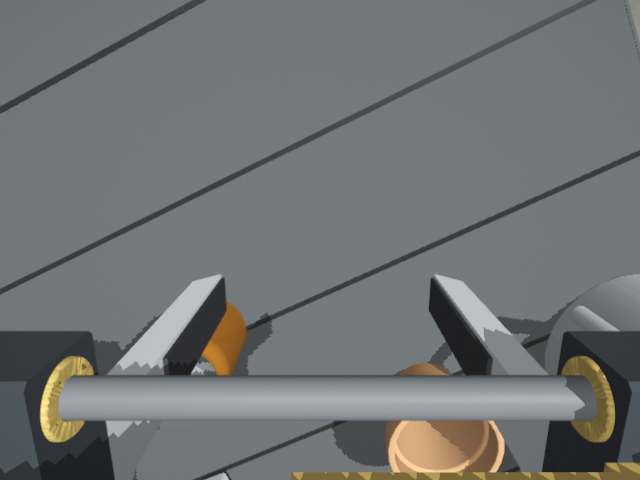

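The scene view shows the silver agitator at (235,300), with its wooden grip at (232,283). The red look-alike is at (190,255). The sieve hub is at (361,240) and the gauge is along the near wall at about (330,280). In the side view the silver agitator is at (430,330), the red one at (347,400), the hub at (311,220) and the gauge at about (360,250). Next I'll crop in closer.

Run:
```python
import cv2
for n,(x,y,w,h),o in [('side0',(225,160,220,160),'a'),('scene0',(280,190,160,120),'b'),('side0',(375,270,110,110),'c'),('scene0',(190,265,90,75),'d')]:
    i=cv2.imread(f'pics/{n}.png')[y:y+h,x:x+w]
    k=min(800//w,600//h); cv2.imwrite(f'pics/crop_{o}.png',cv2.resize(i,None,fx=k,fy=k,interpolation=cv2.INTER_CUBIC)); print(o,k)
```

```text
a 3
b 5
c 5
d 8
```

View pics/crop_a.png

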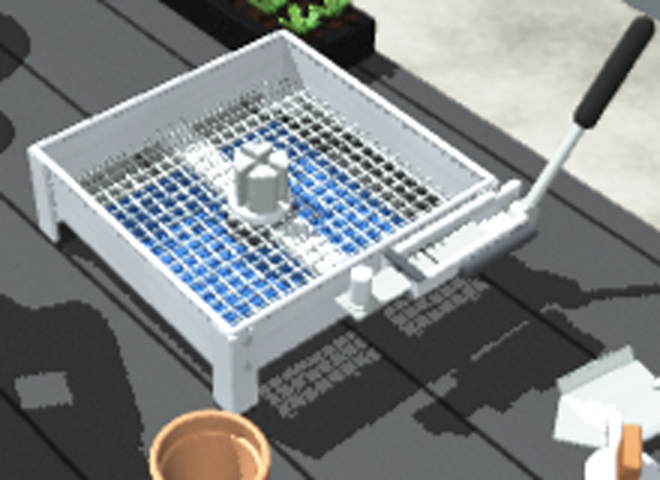

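View pics/crop_b.png

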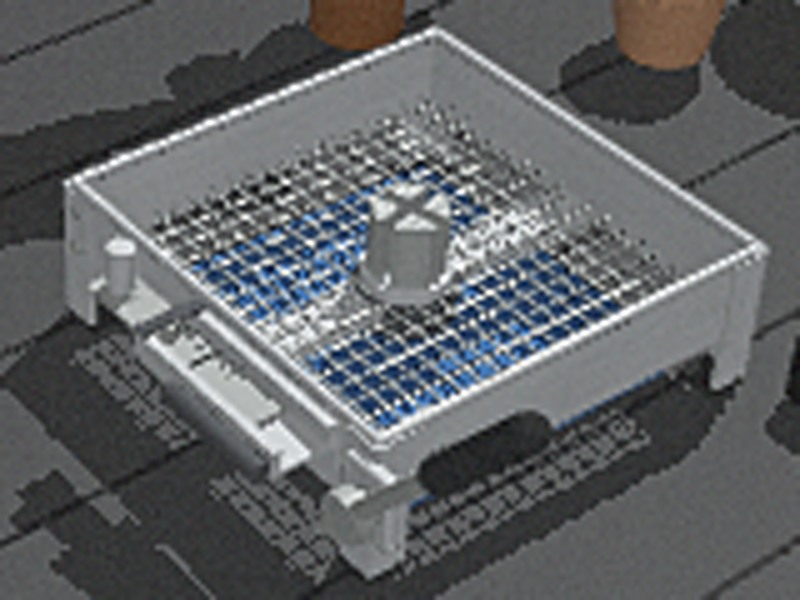

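View pics/crop_c.png

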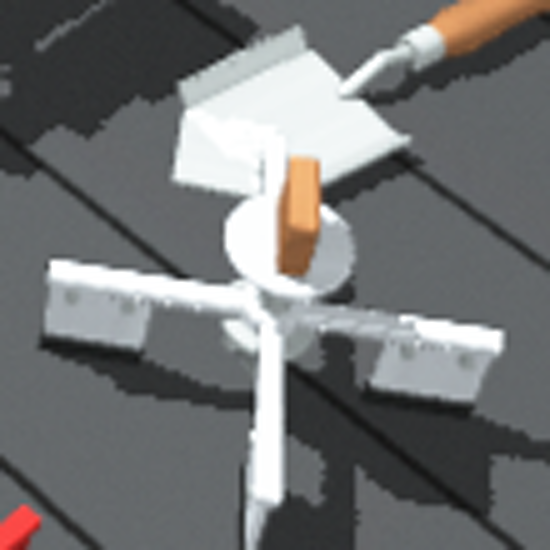

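View pics/crop_d.png

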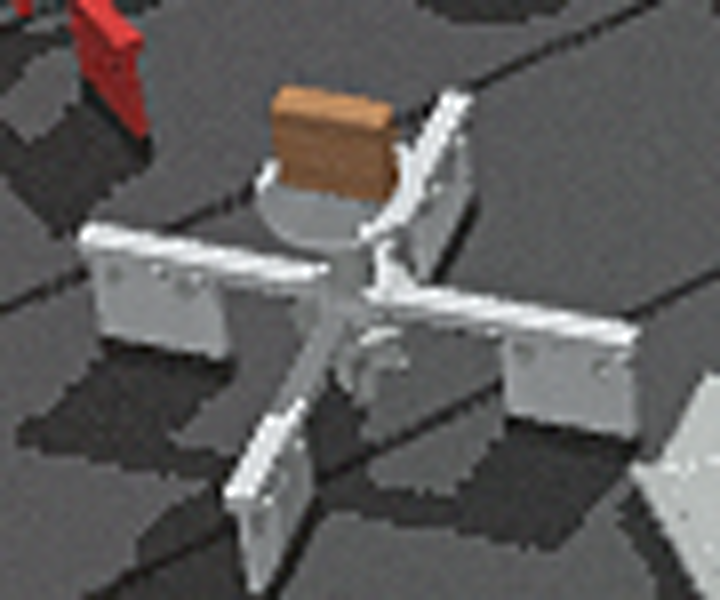

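The grip on the silver agitator is wooden and unpainted, so that is the right one: scene (232,278), side (435,310). The gauge knob is the upright cylinder at scene (304,239), side (345,251). The dark index bar sits behind it, and the hand lever at the far end is a different part. Hub top is at scene (362,231), side (313,213). I'll triangulate these points.

```bash
cat >> h.py <<'E'
import pickle
def ray(c,p,T=None):
    P=c['pose'] if 'pose' in c else T@c['mount']
    d=P[:3,:3]@np.array([(p[0]-c['cx'])/c['fx'],(p[1]-c['cy'])/c['fy'],1]); return P[:3,3],d/np.linalg.norm(d)
def onz(c,p,z,T=None):
    o,d=ray(c,p,T); return o+d*(z-o[2])/d[2]
def tri(rs):
    A=0;b=0
    for o,d in rs:
        M=np.eye(3)-np.outer(d,d); A=A+M; b=b+M@o
    return np.linalg.solve(A,b)
def proj(c,X,T=None):
    P=c['pose'] if 'pose' in c else T@c['mount']
    q=np.linalg.inv(P)@np.r_[X,1]; return np.array([c['cx']+c['fx']*q[0]/q[2],c['cy']+c['fy']*q[1]/q[2]])
E
python3 - <<'E'
from h import *
a,_=pickle.load(open('scene0.pkl','rb')); b,_=pickle.load(open('side0.pkl','rb'))
for n,p,q,z in [('knob',(304,239),(345,250.7),136),('hub',(362,230.6),(312.7,212.7),111),('grip',(231.9,278.1),(435,310),141)]:
    print(n,tri([ray(a,p),ray(b,q)]).round(),onz(a,p,z).round(),onz(b,q,z).round())
# sieve rim corners z=109 scene/side
for n,c,P in [('scene',a,[(295,226.5),(367,196.5),(432,239.5),(356,277)]),('side',b,[(236,211),(318,172),(389,221),(303,270)])]:
    Q=np.array([onz(c,p,109) for p in P]); print(n,Q.round()[:,:2].tolist(), Q.mean(0).round())
E
```

```text
knob [548. -71. 136.] [548. -71. 136.] [547. -72. 136.]
hub [599. 110. 113.] [596. 115. 111.] [600. 110. 111.]
grip [ 569. -325.  136.] [ 573. -324.  141.] [ 565. -329.  141.]
scene [[451.0, -33.0], [460.0, 261.0], [755.0, 253.0], [742.0, -40.0]] [602. 110. 109.]
side [[447.0, 255.0], [739.0, 248.0], [734.0, -48.0], [445.0, -35.0]] [591. 105. 109.]
```

```bash
cat >> h.py <<'E'
def go(pos,yaw=None,s=None):
    """shift (cm, tool axes) and rotvec to world TCP pos (mm), tool down with x axis at yaw"""
    s=s or read_state(); T=tool(s)
    Rt=T[:3,:3] if yaw is None else R.from_euler('xyz',[np.pi,0,yaw]).as_matrix()
    print('t',np.round(s['clock'],2),'shift cm',np.round(T[:3,:3].T@(np.array(pos)-T[:3,3])/10,2),'rot',np.round(R.from_matrix(T[:3,:3].T@Rt).as_rotvec(),3))
E
python3 - <<'E'
from h import *
go([570,-30,280],1.543)
a,_=pickle.load(open('scene0.pkl','rb')); b,_=pickle.load(open('side0.pkl','rb'))
P=[onz(a,p,60)[:2] for p in [(200,293.75),(270,305.6),(246.9,276.9),(220,326)]]
print(np.round(P),np.mean(P,0))
d=P[1]-P[0]; print(np.degrees(np.arctan2(d[1],d[0]))); d=P[3]-P[2]; print(np.degrees(np.arctan2(d[1],d[0])))
E
```

```text
t 0.15 shift cm [-52.72 -33.12  -7.47] rot [-1.000e-03  0.000e+00  1.153e+00]
[[ 492. -387.]
 [ 647. -260.]
 [ 511. -248.]
 [ 630. -402.]] [ 569.91173717 -324.17368875]
39.17452475722092
-52.23321588633135
```

Emit:
servo_tool(series=[[-3,-2,-3,0,0,0.11],[-7,-4.4,-7.5,0,0,0.22],[-10.5,-6.6,-7.5,0,0,0.33],[-14,-8.8,-7.5,0,0,0.44],[-17.5,-11,-7.5,0,0,0.55],[-21,-13.2,-7.5,0,0,0.66],[-24.5,-15.4,-7.5,0,0,0.77],[-28,-17.6,-7.5,0,0,0.88],[-31.5,-19.8,-7.5,0,0,0.99],[-35,-22,-7.5,0,0,1.1]], gripper=5)

```text
clock: 0.98
eef_pos: [447.9, 161.9, 280.5]
eef_rot: [3.142, -0.0, 1.59]
wrist_force: [1.4, 0.8, 0.7]
finger_gap: 49.7
```

```bash
python3 -c "
from h import *
go([570,-30,280],1.543)"
```

```text
t 0.98 shift cm [-19.42  11.83   0.05] rot [ 0.    -0.     0.047]
```

Emit:
servo_tool(series=[[-3.3,2,0,0,0,0.047],[-6.6,4,0,0,0,0.047],[-9.9,6,0,0,0,0.047],[-13,8,0,0,0,0.047],[-16,10,0,0,0,0.047],[-19.4,11.8,0,0,0,0.047],[-19.4,11.8,0,0,0,0.047],[-19.4,11.8,0,0,0,0.047],[-19.4,11.8,0,0,0,0.047],[-19.4,11.8,0,0,0,0.047]])

```text
clock: 1.82
eef_pos: [569.8, -26.2, 280.6]
eef_rot: [3.141, -0.0, 1.55]
wrist_force: [-0.3, 0.8, 0.2]
finger_gap: 49.8
```

```bash
python3 -c "
from h import *
s=read_state(); c=snap('wrist','w1.png'); pickle.dump((c,s),open('w1.pkl','wb')); print(s['eef_pos'],s['eef_rot'])"
```

```text
[569.78571393 -26.17094226 280.58981793] [ 3.14149397e+00 -1.25841706e-04  1.54984439e+00]
```

View pics/w1.png

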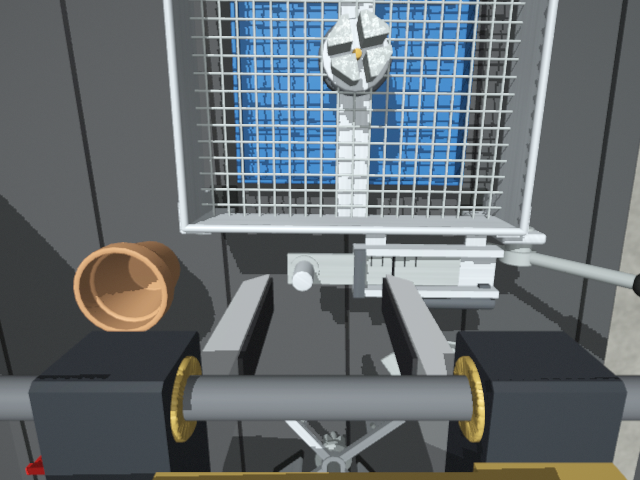

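```bash
python3 -c "
import cv2
i=cv2.imread('pics/w1.png')
cv2.imwrite('pics/w1a.png',cv2.resize(i[215:305,270:520],None,fx=3.2,fy=3.2,interpolation=cv2.INTER_CUBIC))
cv2.imwrite('pics/w1b.png',cv2.resize(i[0:100,300:420],None,fx=6,fy=6,interpolation=cv2.INTER_CUBIC))"
```

```text
(no output)
```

View pics/w1a.png

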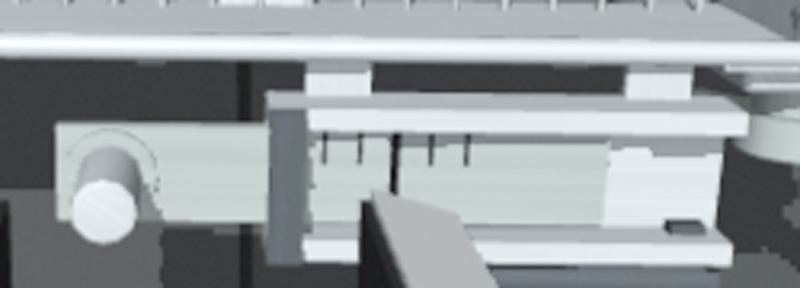

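View pics/w1b.png

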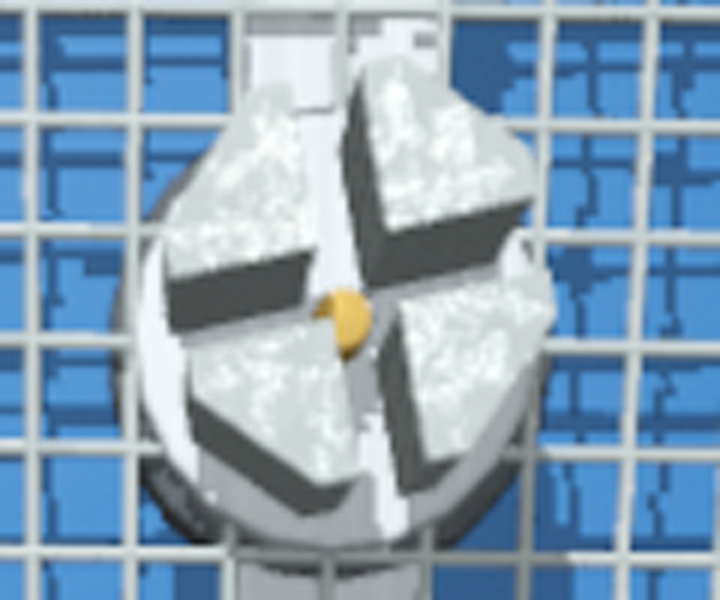

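Run:
```python
from h import *
c,s=pickle.load(open('w1.pkl','rb')); T=tool(s)
f=lambda p,z,k,o: onz(c,(p[0]/k+o[0]-.35,p[1]/k+o[1]-.35),z,T)
A=lambda p,z:f(p,z,3.2,(270,215)); B=lambda p,z=111:f(p,z,6,(300,0))
print('knob',A((104,211),136).round(1),'base',A((113,172),104).round(1))
m=A((395,165),104); print('mark',m.round(1)); b1=A((266,105),112);b2=A((268,262),112);print('bar',b1.round(1),b2.round(1))
r1=A((0,47),109);r2=A((800,50),109);d=r2-r1;print('rim ang',np.degrees(np.arctan2(d[1],d[0])))
C=np.mean([B(p) for p in [(312,249),(385,230),(335,318),(405,318)]],0);print('hub',C.round(1))
for p,q in [((385,230),(532,198)),((168,275),(312,248)),((190,350),(335,318)),((385,230),(362,70)),((358,480),(335,318)),((428,460),(405,318))]:
    d=B(q)-B(p);print(np.degrees(np.arctan2(d[1],d[0])).round(1),np.linalg.norm(d).round(1))
```

```text
knob [548.1 -72.2 136. ] base [548.7 -72.3 104. ]
mark [628.  -71.9 104. ]
bar [591.4 -51.4 112. ] [591.7 -97.1 112. ]
rim ang -1.439673280598192
hub [597.6 110.  111. ]
10.1 19.1
8.6 18.8
10.4 19.2
98.9 18.9
98.4 20.0
100.0 17.6
```

```bash
python3 -c "
from h import *
go([548.3,-72.2,150],1.5457); go([548.3,-72.2,108],1.5457)"
```

```text
t 1.87 shift cm [-4.66 -2.06 13.07] rot [ 0.    -0.     0.004]
t 1.87 shift cm [-4.66 -2.06 17.27] rot [ 0.    -0.     0.004]
```

Emit:
servo_tool(series=[[-2,-1,2,0,0,0.004],[-4.66,-2.06,4,0,0,0.004],[-4.66,-2.06,7,0,0,0.004],[-4.66,-2.06,10,0,0,0.004],[-4.66,-2.06,12.5,0,0,0.004],[-4.66,-2.06,14.5,0,0,0.004],[-4.66,-2.06,16,0,0,0.004],[-4.66,-2.06,17.2,0,0,0.004],[-4.66,-2.06,17.2,0,0,0.004],[-4.66,-2.06,17.2,0,0,0.004]], gripper=4)

```text
clock: 2.7
eef_pos: [548.6, -72.8, 108.8]
eef_rot: [3.142, 0.0, 1.546]
wrist_force: [-0.2, 0.8, -0.9]
finger_gap: 40.0
```

```bash
python3 -c "
from h import *
s=read_state(); c=snap('wrist','w2.png'); pickle.dump((c,s),open('w2.pkl','wb')); snap('side','s2.png');print(s['eef_pos'],s['eef_rot'],s['wrist_force'])
import cv2
i=cv2.imread('pics/s2.png'); cv2.imwrite('pics/s2c.png',cv2.resize(i[170:300,270:430],None,fx=4,fy=4))"
```

```text
[548.55296979 -72.83536043 108.84555809] [3.14157238e+00 2.28155627e-05 1.54550584e+00] [-0.17146199  0.79823532 -0.85998129]
```

View pics/w2.png

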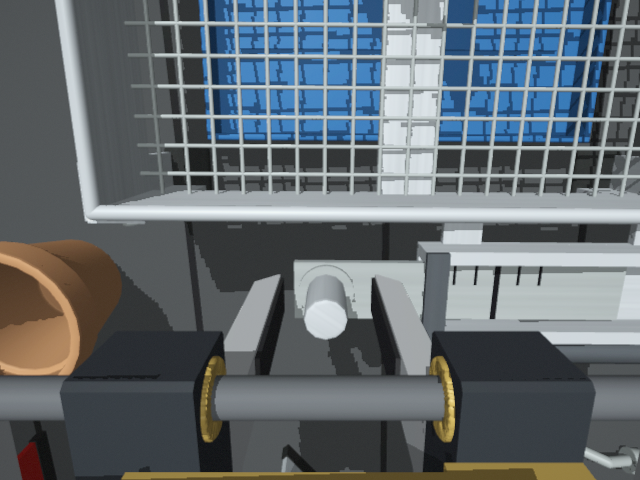

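View pics/s2c.png

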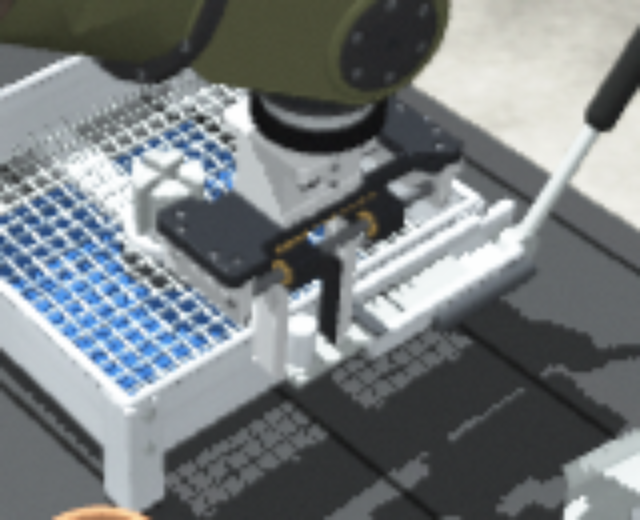

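Run:
```python
from h import *
c,s=pickle.load(open('w2.pkl','rb')); T=tool(s)
for p in [(0,0,0),(8,0,0),(8,-20,0),(8,20,0),(0,0,-27)]: print(p,proj(c,(T@np.r_[p,1])[:3],T).round(1))
print('knob top at',onz(c,(326,319),136,T).round(1), 'mark',onz(c,(495.5,290),104,T).round(1),'bar',onz(c,(425,290),110,T).round(1))
```

```text
(0, 0, 0) [327.4 294.2]
(8, 0, 0) [327.4 277.8]
(8, -20, 0) [283.6 277.8]
(8, 20, 0) [371.3 277.8]
(0, 0, -27) [327.5 319.9]
knob top at [548.  -72.4 136. ] mark [627.9 -74.7 104. ] bar [593.2 -71.5 110. ]
```

Knob (326,319) sits between the fingers. Now I'll close on it.

Emit:
servo_tool(series=[[0,0,0,0,0,0],[0,0,0,0,0,0],[0,0,0,0,0,0],[0,0,0,0,0,0],[0,0,0,0,0,0],[0,0,0,0,0,0],[0,0,0,0,0,0],[0,0,0,0,0,0],[0,0,0,0,0,0],[0,0,0,0,0,0]], gripper=1, grip_force=40)

```text
clock: 3.63
eef_pos: [548.5, -73.3, 108.7]
eef_rot: [3.141, 0.0, 1.545]
wrist_force: [-3.5, 0.0, 5.3]
finger_gap: 17.5
```

Emit:
servo_tool(series=[[0,-0.5,0,0,0,0],[0,-1,0,0,0,0],[0,-1.5,0,0,0,0],[0,-2,0,0,0,0],[0,-2.5,0,0,0,0],[0,-3,0,0,0,0],[0,-3.4,0,0,0,0],[0,-3.6,0,0,0,0],[0,-3.6,0,0,0,0],[0,-3.6,0,0,0,0]])

```text
clock: 4.47
eef_pos: [513.2, -72.2, 108.8]
eef_rot: [3.139, -0.0, 1.545]
wrist_force: [3.9, 1.1, 2.0]
finger_gap: 17.3
```

```bash
python3 -c "
from h import *
s=read_state(); c=snap('wrist','w3.png'); pickle.dump((c,s),open('w3.pkl','wb')); print(s['eef_pos'],s['eef_rot'],s['wrist_force'])
import cv2
i=cv2.imread('pics/w3.png'); cv2.imwrite('pics/w3c.png',cv2.resize(i[220:360,280:540],None,fx=3,fy=3))"
```

```text
[513.22931    -72.19899401 108.79661869] [ 3.13920264e+00 -1.40983995e-04  1.54476980e+00] [3.86628386 1.10465788 2.00074561]
```

View pics/w3c.png

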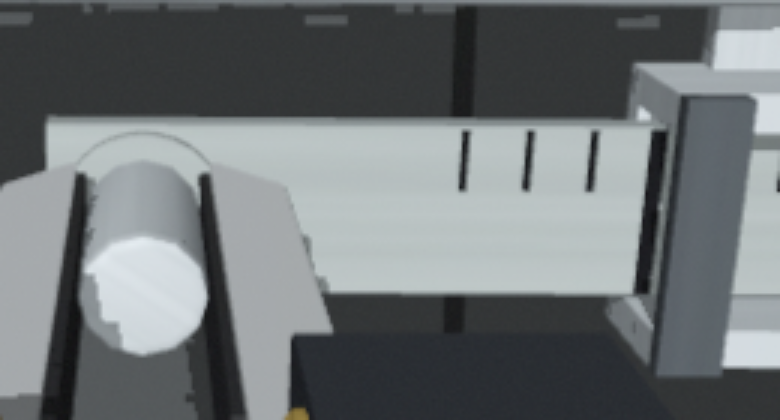

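Run:
```python
from h import *
c,s=pickle.load(open('w3.pkl','rb')); T=tool(s)
f=lambda x,y,z: onz(c,(x/3+280-.33,y/3+220-.33),z,T).round(1)
print('bar front top',f(683,100,116),f(670,235,116),f(654,373,116)); print('bar back top',f(752,100,116))
for x in (463,528,593,657): print('tick',f(x,160,104))
print('mark lo',f(642,280,104)); print('bottom edge of bar, face left', f(652,290,104), f(664,160,104))
print('knob',f(144,295,136))
i=cv2.imread('pics/w3.png')
cv2.imwrite('pics/w3d.png',cv2.resize(i[250:330,480:540],None,fx=8,fy=7,interpolation=cv2.INTER_NEAREST))
```

```text
bar front top [591.4 -52.4 116. ] [591.1 -73.2 116. ] [590.5 -95.8 116. ]
bar back top [601.3 -52.7 116. ]
tick [563.2 -64.9 104. ]
tick [573.4 -65.2 104. ]
tick [583.5 -65.5 104. ]
tick [593.5 -65.7 104. ]
mark lo [592.6 -85.9 104. ]
bottom edge of bar, face left [594.3 -87.7 104. ] [594.6 -65.8 104. ]
knob [513.3 -71.3 136. ]
```

View pics/w3d.png

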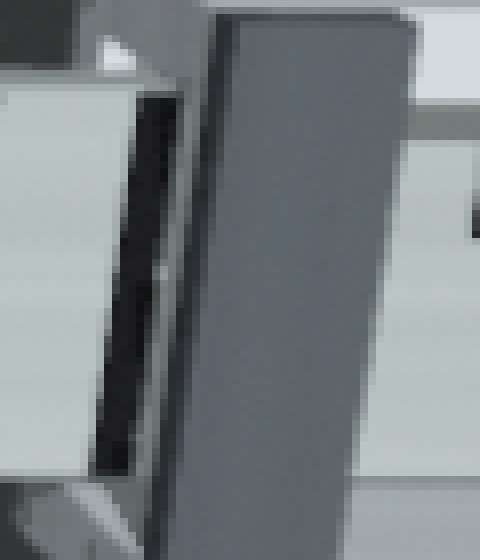

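The mark is at x≈593.0 and the bar's front edge at x≈591.2, so the gauge stands at about 38.2 mm. I'll pull it another 1.8 mm.

Emit:
servo_tool(series=[[0,-0.1,0,0,0,0],[0,-0.18,0,0,0,0],[0,-0.18,0,0,0,0],[0,-0.18,0,0,0,0],[0,-0.18,0,0,0,0],[0,-0.18,0,0,0,0],[0,-0.18,0,0,0,0],[0,-0.18,0,0,0,0],[0,-0.18,0,0,0,0],[0,-0.18,0,0,0,0]])

```text
clock: 5.35
eef_pos: [511.8, -72.2, 108.8]
eef_rot: [3.139, -0.0, 1.545]
wrist_force: [8.0, 2.2, 0.1]
finger_gap: 17.1
```

Emit:
servo_tool(series=[[0,0,0,0,0,0],[0,0,0,0,0,0],[0,0,0,0,0,0],[0,0,0,0,0,0],[0,0,-1,0,0,0],[0,0,-3,0,0,0],[0,0,-5.5,0,0,0],[0,0,-8.5,0,0,0],[0,0,-12,0,0,0],[0,0,-12,0,0,0]], gripper=4)

```text
clock: 6.18
eef_pos: [512.5, -72.7, 235.6]
eef_rot: [3.132, 0.002, 1.545]
wrist_force: [-0.8, -1.2, 0.3]
finger_gap: 39.7
```

```bash
python3 -c "
from h import *
s=read_state(); c=snap('wrist','w4.png'); pickle.dump((c,s),open('w4.pkl','wb')); print(s['eef_pos'],s['eef_rot'],s['wrist_force'])
import cv2
i=cv2.imread('pics/w4.png'); cv2.imwrite('pics/w4c.png',cv2.resize(i[220:360,280:540],None,fx=3,fy=3))"
```

```text
[512.49509705 -72.66729555 235.59095554] [3.13227222e+00 1.76623111e-03 1.54482348e+00] [-0.78014043 -1.16706501  0.318465  ]
```

View pics/w4c.png

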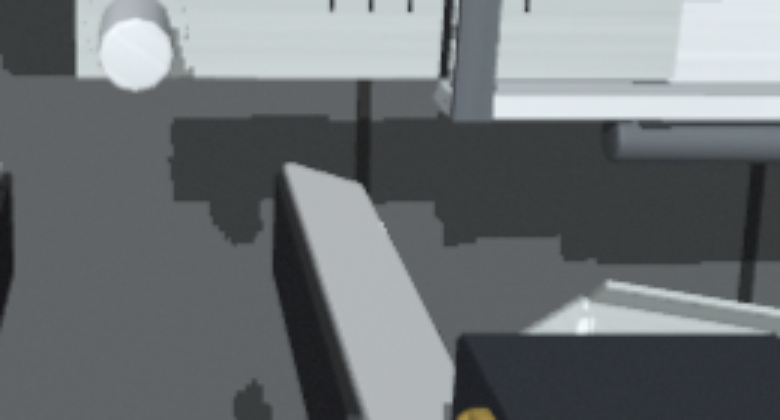

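Run:
```python
from h import *
i=cv2.imread('pics/w4.png')
cv2.imwrite('pics/w4d.png',cv2.resize(i[190:265,290:470],None,fx=4,fy=4,interpolation=cv2.INTER_CUBIC))
s=read_state();print(s['eef_pos'],s['eef_rot'])
```

```text
[511.80472498 -72.5432226  232.37669716] [3.13530428e+00 1.22441651e-03 1.54484379e+00]
```

View pics/w4d.png

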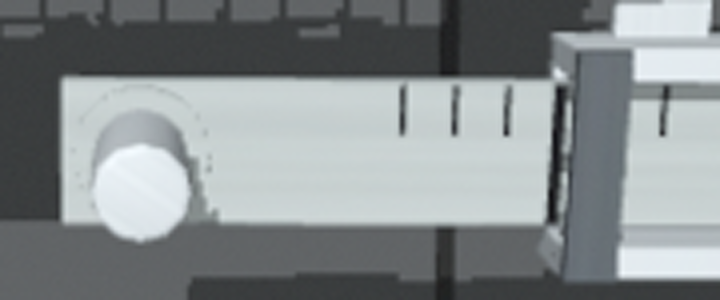

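Run:
```python
from h import *
c,s=pickle.load(open('w4.pkl','rb')); T=tool(s)
f=lambda x,y,z: onz(c,(x/4+290-.38,y/4+190-.38),z,T).round(1)
print('bar front top',f(578,50,116),f(571,150,116),f(566,275,116),'back',f(632,60,116))
print('ticks',f(403,110,104),f(507,110,104),'mark',f(558,150,104),'next',f(665,110,104)); print('knob',f(141,192,136))
```

```text
bar front top [591.9 -52.  116. ] [591.3 -70.6 116. ] [591.2 -94.8 116. ] back [601.8 -54.1 116. ]
ticks [562.  -64.7 104. ] [581.9 -65.3 104. ] mark [591.9 -73.4 104. ] next [612.1 -66.2 104. ]
knob [511.8 -71.2 136. ]
```

```bash
python3 -c "
from h import *
go([570,-324,270],0.672)"
```

```text
t 6.23 shift cm [-24.99   6.49  -3.69] rot [ 0.006 -0.002  0.873]
```

Emit:
servo_tool(series=[[-2,0.5,-1,0,0,0.08],[-5,1.3,-2,0,0,0.18],[-8,2,-3,0,0,0.28],[-11,2.8,-3.7,0,0,0.38],[-14,3.6,-3.7,0,0,0.48],[-17,4.4,-3.7,0,0,0.58],[-20,5.2,-3.7,0,0,0.68],[-22.5,5.8,-3.7,0,0,0.78],[-24.5,6.4,-3.7,0,0,0.87],[-25,6.5,-3.7,0,0,0.873]], gripper=6)

```text
clock: 7.07
eef_pos: [568.8, -326.5, 263.8]
eef_rot: [-3.14, 0.001, 0.665]
wrist_force: [0.1, 0.2, 0.5]
finger_gap: 59.9
```

Emit:
servo_tool(series=[[0,0,0,0,0,0],[0,0,0,0,0,0],[0,0,0,0,0,0],[0,0,0,0,0,0],[0,0,0,0,0,0],[0,0,0,0,0,0],[0,0,0,0,0,0],[0,0,0,0,0,0],[0,0,0,0,0,0],[0,0,0,0,0,0]])

```text
clock: 7.9
eef_pos: [569.2, -323.9, 265.4]
eef_rot: [3.142, 0.0, 0.672]
wrist_force: [0.8, 1.1, -0.2]
finger_gap: 59.8
```

```bash
python3 -c "
from h import *
s=read_state(); c=snap('wrist','w5.png'); pickle.dump((c,s),open('w5.pkl','wb')); print(s['eef_pos'],s['eef_rot'],s['wrist_force'])
go([570,-324,270],0.672)
"
```

```text
[ 569.19944415 -323.89912957  265.44524343] [3.14157090e+00 1.22960422e-06 6.71846757e-01] [ 0.77169411  1.05041669 -0.18800632]
t 7.95 shift cm [ 0.06  0.06 -0.46] rot [-0.  0. -0.]
```

View pics/w5.png

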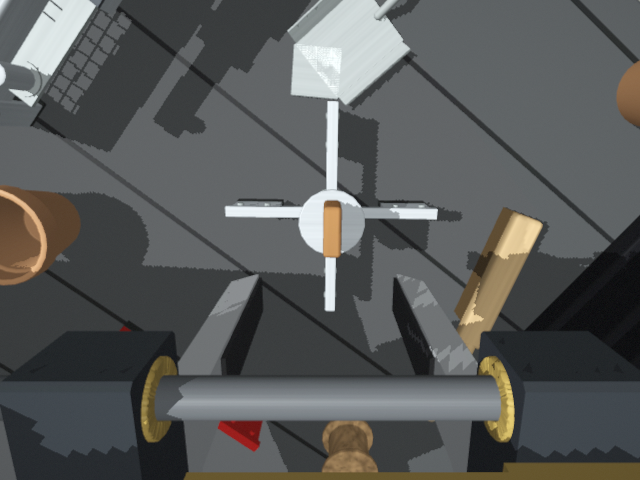

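Run:
```python
from h import *
c,s=pickle.load(open('w5.pkl','rb')); T=tool(s)
h=cv2.cvtColor(c['pixels'],cv2.COLOR_RGB2HSV)
m=((h[...,0]>5)&(h[...,0]<22)&(h[...,1]>110)).astype(np.uint8); m[:180]=0;m[280:]=0;m[:,:310]=0;m[:,360:]=0
n=cv2.findContours(m,0,2)[0]; k=max(n,key=cv2.contourArea); r=cv2.minAreaRect(k); print(r)
print(onz(c,r[0],141,T).round(1))
i=cv2.imread('pics/w5.png'); cv2.imwrite('pics/w5c.png',cv2.resize(i[180:275,285:385],None,fx=6,fy=6,interpolation=cv2.INTER_CUBIC))
ends=[(333,100.5),(330,310.5),(225.5,211.5),(437,214)]
P=np.array([onz(c,p,60,T)[:2] for p in ends]);print(P.round(1).tolist(),P.mean(0))
for a,b in [(1,0),(2,3)]:
    d=P[b]-P[a];print(np.degrees(np.arctan2(d[1],d[0])),np.linalg.norm(d))
```

```text
((331.5, 229.0), (56.0, 17.0), 90.0)
[ 572.4 -325.1  141. ]
[[649.7, -266.0], [491.9, -388.5], [509.4, -248.9], [631.3, -406.1]] [ 570.5487824  -327.39069175]
37.81762267411718 199.72810081490474
-52.20178178070976 198.8893965690972
```

View pics/w5c.png

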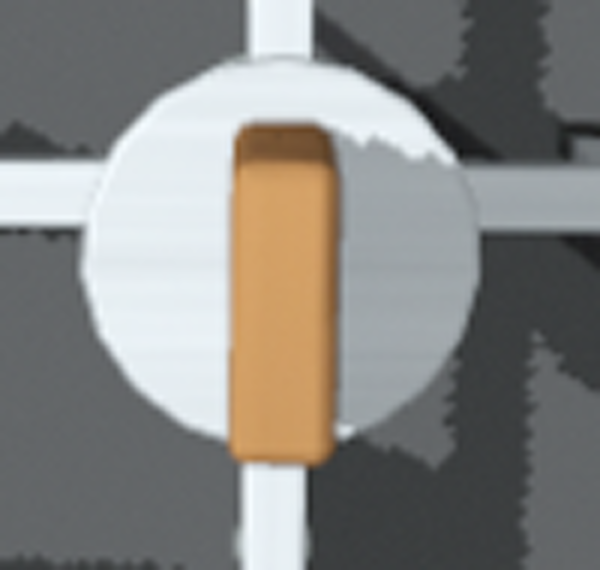

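Run:
```python
from h import *
c,s=pickle.load(open('w5.pkl','rb')); T=tool(s)
p=onz(c,(332,231.7),141,T);print(p)
go([571,-327,108],np.radians(37.9))
```

```text
[ 571.02791726 -326.69075367  141.        ]
t 7.95 shift cm [-0.05  0.36 15.74] rot [-0.    0.    0.01]
```

Emit:
servo_tool(series=[[0,0.36,1.5,0,0,0.01],[0,0.36,4,0,0,0.01],[0,0.36,6.5,0,0,0.01],[0,0.36,9,0,0,0.01],[0,0.36,11.5,0,0,0.01],[0,0.36,13.5,0,0,0.01],[0,0.36,15,0,0,0.01],[0,0.36,15.7,0,0,0.01],[0,0.36,15.7,0,0,0.01],[0,0.36,15.7,0,0,0.01]])

```text
clock: 8.78
eef_pos: [571.7, -326.9, 109.1]
eef_rot: [3.141, -0.0, 0.662]
wrist_force: [-0.2, -0.7, 1.1]
finger_gap: 60.0
```

```bash
python3 -c "
from h import *
s=read_state(); c=snap('wrist','w6.png'); pickle.dump((c,s),open('w6.pkl','wb')); print(s['eef_pos'],s['eef_rot'],s['wrist_force'])
"
```

```text
[ 571.65221768 -326.88951901  109.09701617] [ 3.14105442e+00 -1.48823437e-04  6.61763293e-01] [-0.20741023 -0.68982687  1.078614  ]
```

View pics/w6.png

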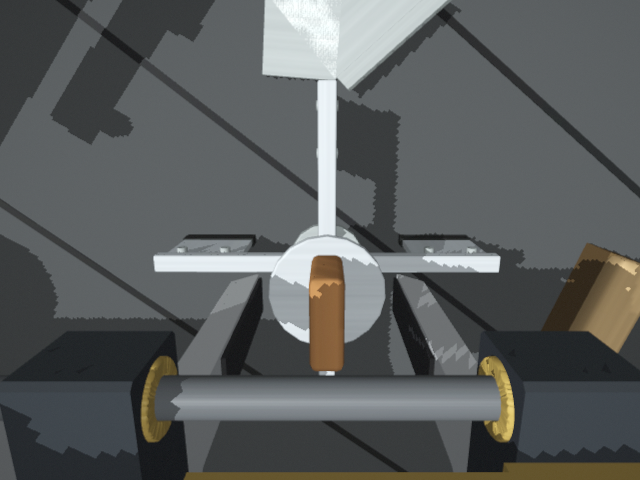

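Emit:
servo_tool(series=[[0,0,0,0,0,0],[0,0,0,0,0,0],[0,0,0,0,0,0],[0,0,0,0,0,0],[0,0,0,0,0,0],[0,0,0,0,0,0],[0,0,0,0,0,0],[0,0,0,0,0,0],[0,0,0,0,0,0],[0,0,0,0,0,0]], gripper=0.5, grip_force=50)

```text
clock: 9.67
eef_pos: [571.5, -326.7, 108.4]
eef_rot: [3.142, -0.0, 0.662]
wrist_force: [-0.1, 0.2, 1.2]
finger_gap: 13.6
```

Emit:
servo_tool(series=[[0,0,0,0,0,0],[0,0,0,0,0,0],[0,0,-0.5,0,0,0],[0,0,-1.5,0,0,0],[0,0,-3,0,0,0],[0,0,-5,0,0,0],[0,0,-8,0,0,0],[0,0,-11,0,0,0],[0,0,-13.5,0,0,0],[0,0,-16,0,0,0]])

```text
clock: 10.5
eef_pos: [571.3, -326.6, 271.0]
eef_rot: [3.141, -0.0, 0.662]
wrist_force: [0.8, -0.4, -3.2]
finger_gap: 13.7
```

```bash
python3 -c "
from h import *
go([597.6,110,265],np.radians(9.4))
s=read_state(); c=snap('wrist','w7.png'); pickle.dump((c,s),open('w7.pkl','wb')); print(s['eef_pos'],s['eef_rot'],s['wrist_force'],s['joints'])
"
```

```text
t 10.5 shift cm [ 28.91 -32.82   0.57] rot [ 0.001 -0.001  0.498]
[ 571.25608516 -326.57625341  270.98900237] [ 3.14058350e+00 -3.10435533e-04  6.61889274e-01] [ 0.81868484 -0.395085   -3.20937169] [-5.74971388e-01  5.17724402e-01  1.06936127e+00 -3.74834340e-05
  1.55345182e+00  3.33936452e-01]
```

View pics/w7.png

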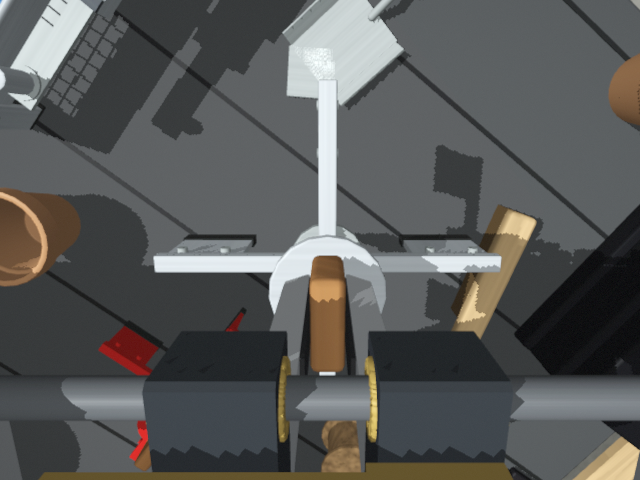

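Run:
```python
from h import *
c,s=pickle.load(open('w7.pkl','rb'))
I=np.eye(4)
for n,p,z in [('L',(155,256.5),48.4),('L2',(155,271),48.4),('R',(500,257),48.4),('R2',(500,271),48.4),('top',(327,81),48.4),('flangeL',(269.5,290),3.4),('flangeR',(385.5,290),3.4),('flTop',(327,235.5),3.4),('grip near',(327,277),-32.6),('grip far',(327,372),-32.6)]:
    print(n,onz(c,p,z,I).round(1))
```

```text
L [  3.3 -98.7  48.4]
L2 [ -5.4 -99.6  48.4]
R [ 3.  98.5 48.4]
R2 [-5.4 99.4 48.4]
top [97.7 -0.3 48.4]
flangeL [  0.6 -27.2   3.4]
flangeR [ 0.6 27.1  3.4]
flTop [26.9 -0.3  3.4]
grip near [ 19.9  -0.2 -32.6]
grip far [-19.9  -0.3 -32.6]
```

```bash
python3 -c "
from h import *
go([539,16,268],np.radians(9.4))
"
```

```text
t 10.55 shift cm [ 18.47 -29.11   0.68] rot [ 0.007 -0.004  0.498]
```

Emit:
servo_tool(series=[[0.9,-1.4,0,0,0,0.03],[2.5,-4,0,0,0,0.08],[4.6,-7.2,0,0,0,0.13],[6.7,-10.6,0,0,0,0.19],[8.9,-14,0,0,0,0.25],[11.1,-17.4,0,0,0,0.31],[13.2,-20.8,0,0,0,0.37],[15.2,-24,0,0,0,0.43],[17,-26.8,0,0,0,0.48],[18.1,-28.5,0,0,0,0.498]])

```text
clock: 11.38
eef_pos: [538.3, 12.4, 268.9]
eef_rot: [-3.141, -0.001, 0.163]
wrist_force: [0.5, 0.4, -3.2]
finger_gap: 13.5
```

Emit:
servo_tool(series=[[0.4,-0.6,0,0,0,0],[0.4,-0.6,0,0,0,0],[0.4,-0.6,0,0,0,0],[0.4,-0.6,0,0,0,0],[0.4,-0.6,0,0,0,0],[0.4,-0.6,0,0,0,0],[0.4,-0.6,0,0,0,0],[0.4,-0.6,0,0,0,0],[0.4,-0.6,0,0,0,0],[0.4,-0.6,0,0,0,0]])

```text
clock: 12.22
eef_pos: [542.0, 15.8, 268.4]
eef_rot: [3.142, 0.0, 0.164]
wrist_force: [-0.4, 0.0, -3.2]
finger_gap: 13.6
```

```bash
python3 -c "
from h import *
s=read_state(); c=snap('wrist','w8.png'); pickle.dump((c,s),open('w8.pkl','wb')); print(s['eef_pos'],s['eef_rot'],s['wrist_force'])
"
```

```text
[542.04336507  15.82202721 268.44565282] [3.14155998e+00 5.48012445e-05 1.63699334e-01] [-0.4236252   0.01536087 -3.16824714]
```

View pics/w8.png

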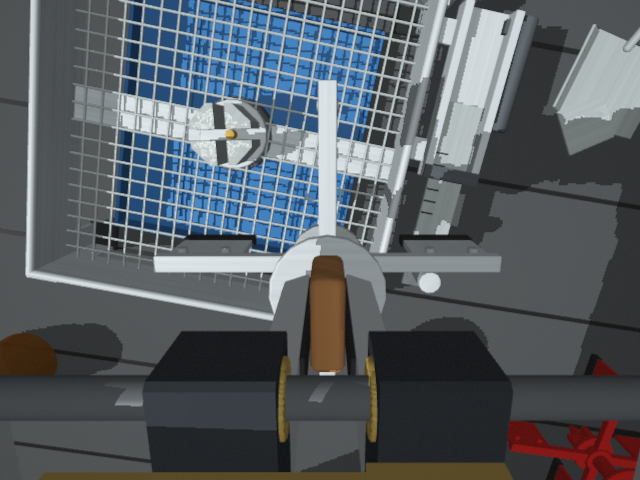

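```bash
python3 -c "
import cv2
i=cv2.imread('pics/w8.png')
cv2.imwrite('pics/w8c.png',cv2.resize(i[90:178,180:280],None,fx=7,fy=6.8,interpolation=cv2.INTER_CUBIC))"
```

```text
(no output)
```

View pics/w8c.png

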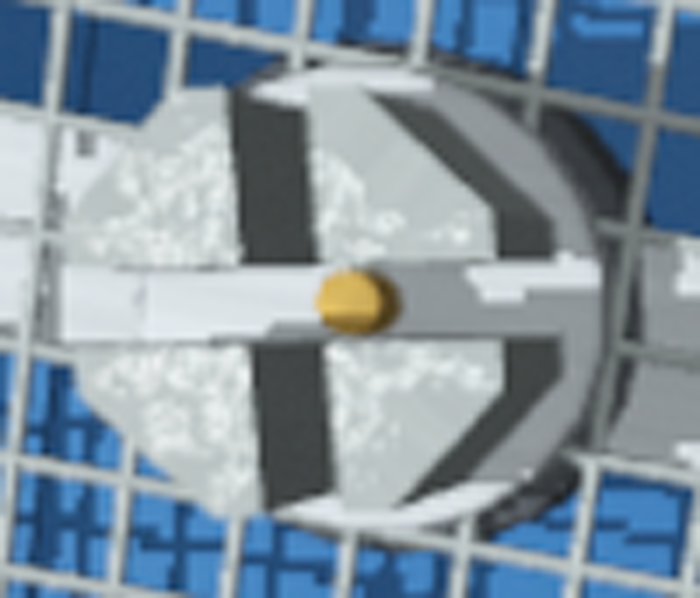

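Run:
```python
from h import *
c,s=pickle.load(open('w8.pkl','rb')); T=tool(s)
B=lambda p,z=111: onz(c,(p[0]/7+180-.43,p[1]/6.8+90-.43),z,T)
P=[B(p) for p in [(241,265),(318,265),(250,342),(328,340)]];C=np.mean(P,0);print('hub',C.round(1),np.linalg.norm(P[0]-P[1]),np.linalg.norm(P[0]-P[2]))
for p,q in [((232,90),(265,510)),((308,90),(340,510)),((65,265),(490,258)),((80,345),(500,340))]:
    d=B(q)-B(p);print(np.degrees(np.arctan2(d[1],d[0])).round(1),np.linalg.norm(d).round(1))
# outer octagon ends of slots
print(np.mean([B((232,90)),B((308,90)),B((265,510)),B((340,510))],0), np.mean([B((65,265)),B((490,258)),B((80,345)),B((500,340))],0))
print('ejector',B((350,302),80))
yaw=s['eef_rot'][2]; off=tool(s)[:3,:3]@np.array([-0.5,0,0]);print(off)
go(np.r_[C[:2]-off[:2],230],np.radians(9.0))
```

```text
hub [597.8 110.6 111. ] 8.613797092483624 8.636181690687751
-170.0 47.0
-169.8 47.0
-79.7 47.6
-80.0 47.3
[597.72734928 110.29805596 111.        ] [597.85856124 110.63063086 111.        ]
ejector [597.76222463 110.26296231  80.        ]
[-4.93315578e-01 -8.14845955e-02  2.74006222e-05]
t 12.27 shift cm [ 7.09 -8.43  3.85] rot [-0.    -0.     0.007]
```

Run:
```python
from h import *
go([598.2,110.5,225],0.1763)
```

```text
t 12.27 shift cm [ 7.08 -8.42  4.35] rot [-0.    -0.    -0.013]
```

Emit:
servo_tool(series=[[1,-1.2,0,0,0,-0.013],[3,-3.6,0,0,0,-0.013],[5.2,-6.2,0,0,0,-0.013],[6.6,-7.8,0,0,0,-0.013],[7.08,-8.42,0.5,0,0,-0.013],[7.08,-8.42,1.5,0,0,-0.013],[7.08,-8.42,3,0,0,-0.013],[7.08,-8.42,4.35,0,0,-0.013],[7.08,-8.42,4.35,0,0,-0.013],[7.08,-8.42,4.35,0,0,-0.013]])

```text
clock: 13.1
eef_pos: [597.6, 109.6, 224.4]
eef_rot: [3.142, 0.002, 0.176]
wrist_force: [1.0, -0.4, -2.1]
finger_gap: 13.9
```

```bash
python3 -c "
from h import *
s=read_state(); go([598.2,110.5,225],0.1763);print(s['eef_pos'],s['eef_rot'],s['wrist_force'])
for n in ['scene','side']: snap(n,n+'9.png')
import cv2
a=cv2.imread('pics/scene9.png')[170:300,290:450]; b=cv2.imread('pics/side9.png')[130:260,230:390]
cv2.imwrite('pics/m9.png',cv2.resize(np.hstack([a,b]),None,fx=2.5,fy=2.5,interpolation=cv2.INTER_CUBIC))
"
```

```text
t 13.1 shift cm [ 0.07 -0.08 -0.06] rot [ 0.     0.002 -0.   ]
[597.60626475 109.58823359 224.38409867] [3.14153004e+00 1.54188823e-03 1.76007325e-01] [ 1.01563219 -0.35468231 -2.11439169]
```

View pics/m9.png

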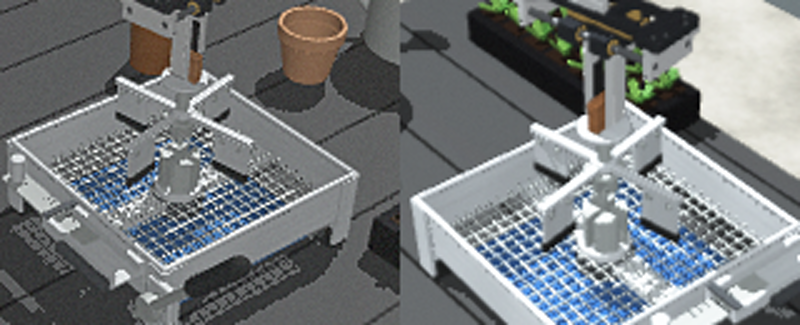

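The nose is centred over the hub. I'll lower it until it enters the bore, stopping before the splines reach the top.

Emit:
servo_tool(series=[[0,0,0,0,0,0],[0,0,0,0,0,0],[0,0,0.4,0,0,0],[0,0,0.8,0,0,0],[0,0,1.2,0,0,0],[0,0,1.6,0,0,0],[0,0,2,0,0,0],[0,0,2.4,0,0,0],[0,0,2.4,0,0,0],[0,0,2.4,0,0,0]])

```text
clock: 14.03
eef_pos: [598.1, 110.5, 200.7]
eef_rot: [-3.142, 0.0, 0.177]
wrist_force: [0.1, 0.5, -2.5]
finger_gap: 13.3
```

```bash
python3 -c "
from h import *
s=read_state(); go([598.2,110.5,185],0.1763);print(s['wrist_force'],s['moment'],s['eef_pos'])"
```

```text
t 14.03 shift cm [0.01 0.01 1.57] rot [-0.     0.     0.001]
[ 0.14056683  0.50000402 -2.48462827] [-0.03306409  0.13572654  0.05864487] [598.12078539 110.54770716 200.71594713]
```

Emit:
servo_tool(series=[[0,0,0.2,0,0,0],[0,0,0.4,0,0,0],[0,0,0.6,0,0,0],[0,0,0.8,0,0,0],[0,0,1,0,0,0],[0,0,1.2,0,0,0],[0,0,1.4,0,0,0],[0,0,1.5,0,0,0],[0,0,1.5,0,0,0],[0,0,1.5,0,0,0]])

```text
clock: 14.87
eef_pos: [598.2, 110.5, 185.9]
eef_rot: [-3.142, 0.0, 0.177]
wrist_force: [0.2, -0.1, -2.8]
finger_gap: 14.1
```

```bash
python3 -c "
from h import *
s=read_state(); go([598.2,110.5,172],0.1763);print(s['wrist_force'],s['moment'],s['eef_pos'])"
```

```text
t 14.87 shift cm [0.   0.   1.39] rot [-0.  0.  0.]
[ 0.16733743 -0.06568884 -2.79244245] [-0.01063328  0.19080352 -0.00211215] [598.17048402 110.5194396  185.92388032]
```

Emit:
servo_tool(series=[[0,0,0.2,0,0,0],[0,0,0.4,0,0,0],[0,0,0.6,0,0,0],[0,0,0.8,0,0,0],[0,0,1,0,0,0],[0,0,1.1,0,0,0],[0,0,1.2,0,0,0],[0,0,1.25,0,0,0],[0,0,1.25,0,0,0],[0,0,1.25,0,0,0]], grip_force=60)

```text
clock: 15.7
eef_pos: [598.5, 110.6, 174.4]
eef_rot: [3.142, -0.002, 0.177]
wrist_force: [-1.3, 0.4, 7.3]
finger_gap: 13.7
```

```bash
python3 -c "
from h import *
s=read_state();print(s['wrist_force'],s['moment'],s['eef_pos'])"
```

```text
[-1.27310609  0.40949195  7.3334415 ] [-0.08832782  0.66958096  0.00676366] [598.49670618 110.59808078 174.39870001]
```

Emit:
servo_tool(series=[[0,0,0.05,0,0,0],[0,0,0.1,0,0,0],[0,0,0.15,0,0,0],[0,0,0.2,0,0,0],[0,0,0.2,0,0,0],[0,0,0.2,0,0,0],[0,0,0.2,0,0,0],[0,0,0.2,0,0,0],[0,0,0.2,0,0,0],[0,0,0.2,0,0,0]])

```text
clock: 16.53
eef_pos: [598.6, 110.6, 173.4]
eef_rot: [3.141, -0.002, 0.177]
wrist_force: [-4.9, -1.1, 15.3]
finger_gap: 13.8
```

```bash
python3 -c "
from h import *
s=read_state();print(s['wrist_force'],s['moment'],s['eef_pos'],s['eef_rot'])"
```

```text
[-4.89834625 -1.05083872 15.28325687] [-1.50889416e-01  1.38844089e+00 -5.59754825e-04] [598.57661514 110.58714276 173.37336406] [ 3.14144233e+00 -2.34691490e-03  1.76801964e-01]
```

Emit:
servo_tool(series=[[0,0,0.05,0,0,0],[0,0,0.1,0,0,0],[0,0,0.15,0,0,0],[0,0,0.15,0,0,0],[0,0,0.15,0,0,0],[0,0,0.15,0,0,0],[0,0,0.15,0,0,0],[0,0,0.15,0,0,0],[0,0,0.15,0,0,0],[0,0,0.15,0,0,0]])

```text
clock: 17.37
eef_pos: [598.7, 110.6, 173.3]
eef_rot: [3.141, -0.004, 0.177]
wrist_force: [-8.8, -1.7, 25.4]
finger_gap: 13.7
```

```bash
python3 -c "
from h import *
s=read_state();print(s['wrist_force'],s['moment'],s['eef_pos'],s['eef_rot'])
for n in ['scene','side','wrist']:
    c=snap(n,n+'10.png'); pickle.dump((c,s),open(n+'10.pkl','wb'))
import cv2
a=cv2.imread('pics/scene10.png')[180:300,280:440]; b=cv2.imread('pics/side10.png')[140:280,230:430]
cv2.imwrite('pics/m10a.png',cv2.resize(a,None,fx=5,fy=5,interpolation=cv2.INTER_CUBIC))
cv2.imwrite('pics/m10b.png',cv2.resize(b,None,fx=4,fy=4,interpolation=cv2.INTER_CUBIC))
"
```

```text
[-8.81599862 -1.73311449 25.38249794] [-0.31414794  2.43366151  0.00968588] [598.6966485  110.62202244 173.33512088] [ 3.14133101 -0.00359218  0.17688558]
```

View pics/m10a.png

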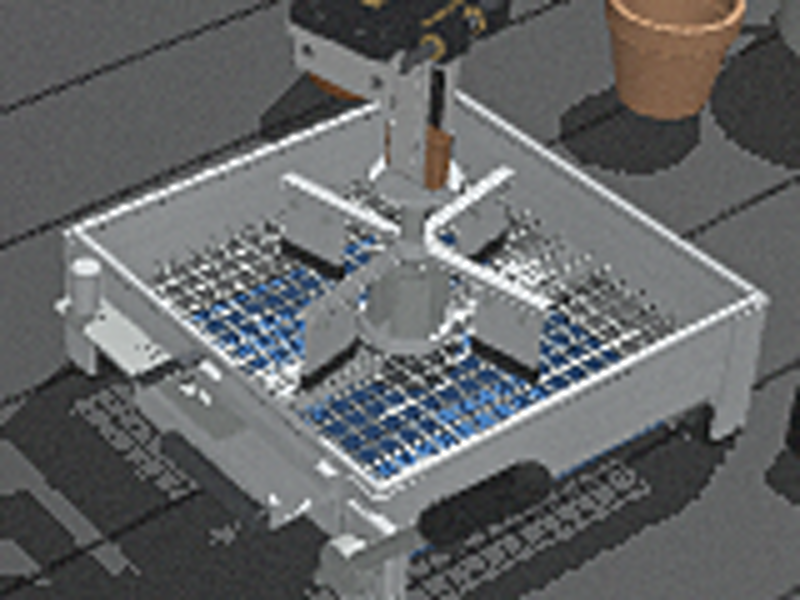

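View pics/m10b.png

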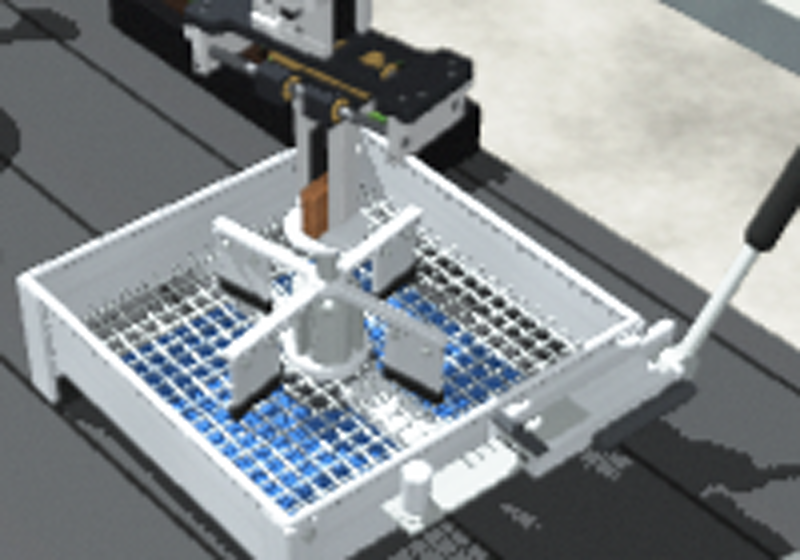

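View pics/wrist10.png

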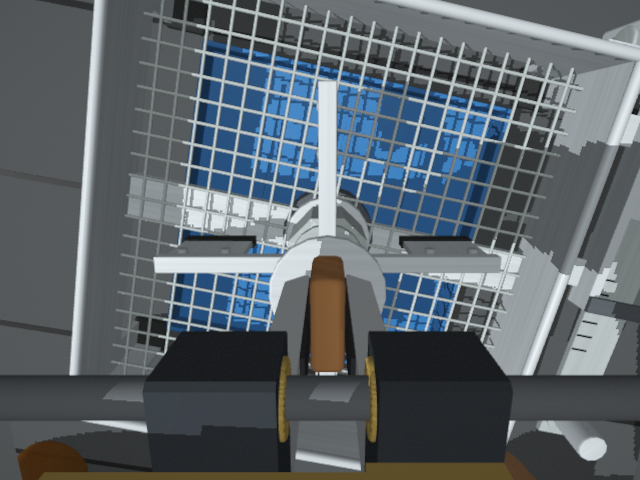

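Run:
```python
from h import *
a,_=pickle.load(open('scene10.pkl','rb')); b,_=pickle.load(open('side10.pkl','rb')); w,s=pickle.load(open('wrist10.pkl','rb'))
p=(86/5+280,268/5+180);q=(416/4+230,468/4+140)
print(onz(a,p,136),onz(b,q,136),onz(w,(593,449),136,tool(s)))
```

```text
[514.64018561 -70.77865514 136.        ] [512.45238415 -70.03840613 136.        ] [512.14766904 -71.18724319 136.        ]
```

Emit:
servo_tool(series=[[0,0,0,0,0,0],[0,0,0,0,0,0],[0,0,0,0,0,0],[0,0,0,0,0,0],[0,0,0,0,0,0],[0,0,0,0,0,0],[0,0,0,0,0,0],[0,0,0,0,0,0],[0,0,0,0,0,0],[0,0,0,0,0,0]])

```text
clock: 18.35
eef_pos: [598.7, 110.6, 173.3]
eef_rot: [3.141, -0.004, 0.177]
wrist_force: [-9.1, -0.7, 25.6]
finger_gap: 13.2
```

The pose and force are steady, with TCP z at 173.3 and about 28 N of push. The gauge knob is still at x≈512, which is about 39.5 mm out. Handing in.

```bash
python3 -c "
from h import *
sign_off(); s=read_state(); print(s['clock'],s['wrist_force'],s['eef_pos'])"
```

```text
the job is handed in; nothing more can be done
the job is handed in; nothing more can be done
```

The sieve is set up and the job is handed in at about 18 s of robot time. The gripper is still holding the agitator by its wooden grip and pressing it home so you can put the locking pin in.

- **Gauge:** I pulled it out and let go. Afterwards the long line measured within about 0.5 mm of the channel mouth, a stroke of about 39.6 mm. In the last pictures the wrist and side cameras put the knob at x≈512 mm, about 39.5 mm out. The rougher scene camera read 514.6 mm, about 37 mm, which is still within tolerance.
- **Agitator:** I took the silver one, turned it to the hub's slot angle (about 10°) and lowered it. The splines dropped in with no resistance, and I then pushed it down against the ejector spring.
- **Last checks:**
  - The tool height stayed at 173.3 mm while the push rose from about 18 to 28 N, so the shoulder is seated. That puts the agitator about 46 mm below the hub's top.
  - It had not slipped in the grip.
  - The gripper's tilt is about 0.004 rad, and it sits about 1 mm from the measured hub centre.
  - A sideways load of about 9 N showed at the wrist.
- **Other things:** I did not touch anything else on the bench. I did not measure those positions again at the end.

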